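Build two counter displays from shop stock

TASK

Build the two displays on the shop counter. On the oblong wooden riser stack the larger carton and then the smaller carton on top of it, both centred and lying lengthwise along the riser; on the round wooden riser stack the wide tin, then the narrow tin, then the little amber jar on top, all upright and centred one over another. Leave the three dropper bottles standing, not knocked over.

Things in the scene. Friction and masses are not known exactly. Their poses are not given: they have to be found in the camera images.
- big_carton_center (a point): centre (half-way up) of the larger loose cardboard carton: 100 (x, long) x 60 (y) x 45 mm high, about 160 g. x along its long side, z up.
- small_carton_center (a point): centre (half-way up) of the smaller loose cardboard carton: 64 (x, long) x 44 (y) x 36 mm high, about 70 g. x along its long side, z up.
- wide_tin_center (a point): centre (half-way up) of the wider round aluminium tin, 64 mm across, 40 mm high, flat lid, about 150 g, standing upright. z up.
- narrow_tin_center (a point): centre (half-way up) of the narrower round aluminium tin, 52 mm across, 36 mm high, flat lid, about 100 g, standing upright. z up.
- jar_center (a point): centre (half-way up) of the little amber glass jar with a flat black cap, 38 mm across, 40 mm high, about 60 g, standing upright. z up.
- oblong_riser_top (a point): centre of the top face of the oblong dark wooden display riser, a fixed block 124 (x, long) x 84 (y) x 30 mm high on the counter, edges rounded 2 mm. The point is 30 mm above the counter. x along its long side, z up.
- round_riser_top (a point): centre of the top face of the round dark wooden display riser, a fixed disc 104 mm across and 30 mm high on the counter. The point is 30 mm above the counter. z up.
- bottle0_center (a point): centre (half-way up) of one of three alike small amber dropper bottles, 28 mm across, 85 mm high, about 80 g, standing loose on the counter between the task's things, this one on the robot's right; to be left standing.
- bottle1_center (a point): centre (half-way up) of one of three alike small amber dropper bottles, 28 mm across, 85 mm high, about 80 g, standing loose on the counter between the task's things, this one in the middle; to be left standing.
- bottle2_center (a point): centre (half-way up) of one of three alike small amber dropper bottles, 28 mm across, 85 mm high, about 80 g, standing loose on the counter between the task's things, this one on the robot's left; to be left standing.
Mind the look-alikes: they are no part of the job. Leave any purple or turquoise look-alike of the part that bears jar_center alone.

How it is judged:
By the outcome, as a careful person would: the job done as asked, in the order asked, and still so for the second after the job is handed in, with the robot touching nothing.
It also fails if it takes over 128 s, if anything falls off the work surface, if the arm or the gripper's body presses on something with over 40 N, if the wrist force passes 120 N, or if a joint passes its speed limit or range.

ROBOT

A 6-joint arm with a two-finger parallel gripper is mounted at the origin on the work surface. World frame = base frame: x ahead of the robot, y to its left, z up, the work surface at z = 0. Lengths are in mm, angles in rad, forces in N, time in s.
With the tool pointing down it reaches from about 275 to 750 mm from the base axis. Payload 10.2 kg.
Tool frame: the origin (TCP) lies midway between the tips of the shut fingers; the grasp point (between the pads) lies 19 mm behind it; z points along the fingers, y is the direction in which the jaws open and shut (so a half turn about z gives the same grasp; the last joint's range is limited). The gripper opens to 85 mm and grips with 20 to 120 N. Pads are 22 mm wide; open, the fingers measure 114 mm over their backs; the gripper's body (76 mm by 85 mm) begins 54 mm behind the grasp point. The pads swing forward as they close: fully open they stand 13 mm farther back than shut.
Start: joints at [0.933, 0.313, 1.498, -0, 1.331, -0.223], TCP at [211.591, 480.479, 197.294] pointing down, gripper open.
Joint ranges: [-2.94, 2.94], [-0.97, 2.17], [0.19, 2.56], [-1.23, 4.37], [0.02, 3.11], [-2.88, 2.88]. Speed limits (rad/s): [2.39, 2.39, 3.01, 3.14, 3.14, 3.14].

INTERFACE

Orientations are given as a unit quaternion [w, x, y, z].
In Python, from rig import sense, capture, finish_job, search_frame, trace gives the robot as it stands.
- The arm moves only by the tool arm_command, never from a script. Its argument "steps" is one flat list of numbers, 5 for each row, row after row: the shift along the world's x, y, z in units of 50 mm (1.0 is 50 mm), then the turn about the world's z in units of 5 degrees (1.0 is 5 degrees), then the opening in per cent of the stroke, from 0 (shut) to 100 (fully open). In form: [dx, dy, dz, twist, fingers, dx, dy, dz, twist, fingers, ...]. A call has 1 to 5 rows; each row shifts and turns the commanded pose from where the row before left it; what a row does not reach is not made up. A row lasts 1/8 s, in which the tool goes at most 62.5 mm and 10.7 degrees, less where a joint would pass 70% of its speed; a pose out of reach is approached as far as the arm can. A call is refused whole if a number of a shift passes 1 or a number of a turn 1, either way. A call with a gripper value outside its range is refused whole. The fingers move at their own pace and stop on an object; "grip_force" is the grip in N (left out, the last holds). Time passes only in rows, so rows that do not move let the fingers close. It gives the time, the measured TCP pose, the force and the opening at its end, in the units of the state.
- sense(): the state, without advancing time (a new reading comes with each control period).
- capture(name): name is "scene" or "top"; returns a dict with "frame" (480x640x3 uint8, blue, green, red), "fov_y" (degrees; the focal length in pixels is half the picture's height over the tangent of half this angle, whatever the lens; pixels are square), "cx", "cy" (the principal point, pixels), "k1" (the pictures are not rectified: a ray, as slopes to the right and down, at radius r is drawn at 1 + k1 r^2 times it, then the intrinsics apply), "extrinsics" (4x4, takes a point from world to camera coordinates). Camera axes: x right, y down, z forward; pixel columns grow to the right and rows downward; lengths in mm; the calibration is good to about 2 mm. A picture is of the moment at which its call begins. There is no depth.
- finish_job(): hands the job in, once; it reports no verdict.
Trained networks look in a picture, given as the dict that the camera call returned (one of the last four; its "shot" number tells which), for a name from the list of things; names that differ only in an ending like _2 or _b are one class to them, and where a whole thing is asked for, a point or a joint stands for the part that bears it (a point fixed in the world has none). Each returns a list of dicts, best first, with "score" (0 to 1); they miss things now and then, are a little off and sometimes report something else, mostly with a low value. They report only what shows in the picture. A call takes as long as a camera call. They do not tell look-alikes from the thing itself.
- search_frame(picture, target): "point" ([x, y, z] in mm, in world coordinates, good to about 4 mm: the middle of the surface that is visible of it).
- trace(picture, target): "mask" (480x640 bool, what is visible of it).
The state is a dict: "time_s": time; "joints": joint angles; "dq": joint speeds; "tau": joint torques, N m; "eef_pos": TCP position; "ee_rot": TCP orientation; "force": force on the tool from outside, world axes, zero at the start; "wrist_torque": the same for the moment, N m; "grip_width": opening from 0.0 (shut) to 1.0 (fully open).
Only numpy, scipy, OpenCV 4.12 (cv2) and the standard library are available. Lean on these libraries where they do the work, as an engineer would, in place of code of your own. Each camera call takes 0.05 s, during which the arm holds its last target. There are 200 camera calls.

## Working session

There is one attempt and no reset: what is moved stays moved. The work goes in short steps, Python scripts to look and compute and a tool call to move; the robot and the scene stay as the last step left them, time stands still between calls to the robot, and variables do not carry over. Pictures are saved under pics/ and viewed, on a budget of 14 in all, crops included, one or two more only if the job needs it, and the job is handed in when it is done.

Besides the shell and the picture viewer there is one more tool, called after ">>>" by a JSON object that holds its "op" and its "data". arm_command: Moves the arm, as the interface text tells. Its arguments: {"type":"object","properties":{"steps":{"type":"array"},"grip_force":{"type":"number"}},"required":["steps"]}

```bash
mkdir -p pics; ls
python3 - <<'E'
from rig import *
import cv2,numpy as np
s=sense();print({k:np.round(v,3).tolist() for k,v in s.items()})
for n in("scene","top"):
    c=capture(n);cv2.imwrite(f"pics/{n}0.png",c["frame"]);print(n,c["fov_y"],c["cx"],c["cy"],c["k1"],c["shot"]);print(np.round(c["extrinsics"],3))
E
```

```text
pics
{'time_s': 0.0, 'joints': [0.933, 0.313, 1.498, 0.0, 1.331, -0.223], 'dq': [-0.001, 0.0, 0.001, 0.001, 0.002, -0.002], 'tau': [-0.001, -41.227, -25.973, -0.0, 0.004, 0.0], 'eef_pos': [211.4, 480.242, 196.737], 'ee_rot': [-0.0, 0.206, 0.979, -0.001], 'force': [-0.195, -0.056, -1.255], 'wrist_torque': [-0.027, 0.026, 0.035], 'grip_width': 1.0}
scene 48.1732907753929 319.15901590745887 224.14957354934165 -0.07430694863748688 1
[[ 2.120000e-01  9.770000e-01 -6.000000e-03 -1.557260e+02]
 [ 7.000000e-01 -1.560000e-01 -6.970000e-01 -3.323070e+02]
 [-6.820000e-01  1.440000e-01 -7.170000e-01  1.265528e+03]
 [ 0.000000e+00  0.000000e+00  0.000000e+00  1.000000e+00]]
top 43.45395975801612 312.97743326705717 226.5307882481666 -0.15088225043038803 2
[[ 1.100000e-02 -1.000000e+00  2.000000e-02  2.254800e+01]
 [-9.900000e-01 -1.400000e-02 -1.430000e-01  5.314340e+02]
 [ 1.440000e-01 -1.900000e-02 -9.890000e-01  1.242322e+03]
 [ 0.000000e+00  0.000000e+00  0.000000e+00  1.000000e+00]]
```

View pics/scene0.png

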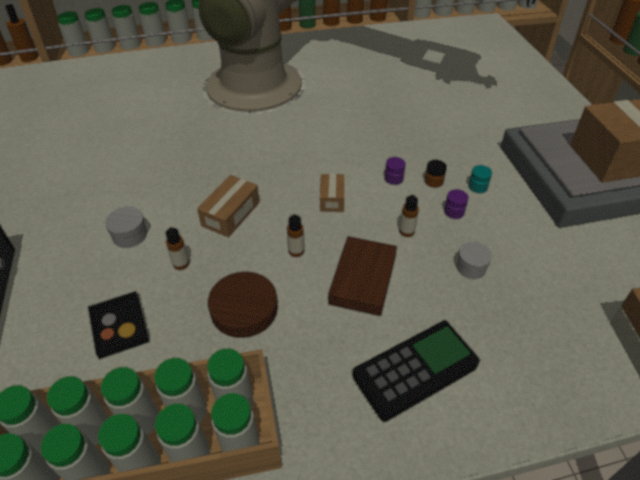

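View pics/top0.png

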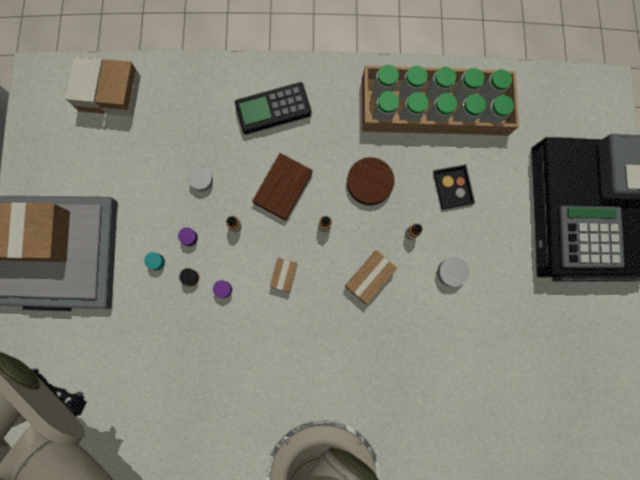

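```bash
cat > h.py <<'E'
from rig import *
import cv2,numpy as np
N=["big_carton_center","small_carton_center","wide_tin_center","narrow_tin_center","jar_center","oblong_riser_top","round_riser_top","bottle0_center","bottle1_center","bottle2_center"]
def proj(c,P):
    E=c["extrinsics"];p=np.atleast_2d(P)@E[:3,:3].T+E[:3,3]
    s=p[:,:2]/p[:,2:];s=s*(1+c["k1"]*(s**2).sum(1,keepdims=True))
    return s*(240/np.tan(np.radians(c["fov_y"]/2)))+[c["cx"],c["cy"]]
def back(c,uv,z):
    "pixels -> world points on the plane at height z"
    f=240/np.tan(np.radians(c["fov_y"]/2));d=(np.atleast_2d(uv)-[c["cx"],c["cy"]])/f;s=d.copy()
    for _ in range(20): s=d/(1+c["k1"]*(s**2).sum(1,keepdims=True))
    E=c["extrinsics"];R=E[:3,:3];o=-R.T@E[:3,3]
    r=np.c_[s,np.ones(len(s))]@R
    return o+r*((z-o[2])/r[:,2])[:,None]
E
python3 - <<'E'
from h import *
for n in("scene","top"):
    c=capture(n);print(n)
    for t in N:
        print(t,[(np.round(d["point"]).astype(int).tolist(),round(d["score"],2),np.round(proj(c,d["point"])[0]).astype(int).tolist()) for d in search_frame(c,t)][:4])
E
```

```text
scene
big_carton_center [([449, -101, 42], 0.6, [226, 206]), ([433, 285, 36], 0.51, [436, 170])]
small_carton_center []
wide_tin_center [([452, -267, 36], 0.72, [128, 224])]
narrow_tin_center [([639, 268, 32], 0.71, [472, 256])]
jar_center [([406, 216, 32], 0.74, [395, 168]), ([436, 286, 36], 0.73, [436, 171]), ([461, 362, 33], 0.72, [480, 175]), ([517, 294, 35], 0.56, [458, 201])]
oblong_riser_top [([640, 94, 27], 0.96, [366, 277]), ([642, 267, 36], 0.51, [472, 256])]
round_riser_top [([652, -95, 35], 0.8, [244, 303])]
bottle0_center [([534, -185, 48], 0.69, [177, 248])]
bottle1_center [([654, -95, 34], 0.56, [244, 304])]
bottle2_center [([547, 194, 54], 0.68, [410, 213])]
top
big_carton_center [([428, -91, 45], 0.9, [370, 276])]
small_carton_center [([430, 85, 33], 0.56, [286, 274])]
wide_tin_center [([440, -272, 39], 0.58, [454, 271])]
narrow_tin_center [([636, 271, 38], 0.58, [202, 177]), ([436, -273, 36], 0.43, [454, 273])]
jar_center [([506, 292, 39], 0.79, [189, 236]), ([423, 286, 36], 0.7, [191, 276]), ([447, 369, 43], 0.69, [152, 263]), ([399, 213, 38], 0.57, [225, 287])]
oblong_riser_top [([619, 91, 27], 0.57, [285, 187]), ([427, -94, 43], 0.48, [371, 276])]
round_riser_top [([633, -97, 32], 0.56, [372, 181])]
bottle0_center [([522, -182, 60], 0.71, [413, 231])]
bottle1_center [([533, 7, 64], 0.47, [324, 224])]
bottle2_center [([532, 196, 60], 0.46, [234, 223])]
```

The scene view shows the big carton at (229,205), the small carton at (333,192), the wide tin at (127,226), the narrow tin at (474,260) and the amber jar at (436,173). The jar stands among purple and turquoise look-alikes. The oblong riser is at (363,275), the round riser at (243,303), and the bottles are at (177,248), (296,236) and (409,215). In the top view the jar is the dark cap at (189,277). Next I fit silhouettes in both views.

```bash
cat > fit.py <<'E'
from h import *
from scipy.optimize import minimize
# name: (kind, dims, start x,y,yaw)
T={"big_carton_center":((100,60,45),428,-91),"small_carton_center":((64,44,36),430,85),"wide_tin_center":((64,40),440,-272),
"narrow_tin_center":((52,36),636,271),"jar_center":((38,40),423,286),"oblong_riser_top":((124,84,30),619,91),"round_riser_top":((104,30),633,-97),
"bottle0_center":((28,85),522,-182),"bottle1_center":((28,85),533,7),"bottle2_center":((28,85),532,196)}
def model(d,x,y,a,top,bot):
    if len(d)==3: q=np.array([[1,1],[1,-1],[-1,-1],[-1,1]])*np.array(d[:2])/2
    else: t=np.linspace(0,2*np.pi,48,False);q=np.c_[np.cos(t),np.sin(t)]*d[0]/2
    c,s=np.cos(a),np.sin(a);q=q@np.array([[c,s],[-s,c]])+[x,y]
    return np.r_[np.c_[q,np.full(len(q),top)],np.c_[q,np.full(len(q),bot)]]
def sil(c,P,k=4):
    m=np.zeros((480*k//2,640*k//2),np.uint8)
    h=cv2.convexHull(proj(c,P).astype(np.float32))
    cv2.fillConvexPoly(m,np.round(h*k/2*16).astype(np.int32),1,shift=4);return m
def getmask(c,t,p):
    "mask of the detection whose area covers / is nearest to the projected point p"
    best=None
    u=proj(c,p)[0]
    for d in trace(c,t):
        m=d["mask"];
        if m.sum()<20: continue
        ys,xs=np.nonzero(m);e=np.hypot(xs.mean()-u[0],ys.mean()-u[1])
        if e<25 and (best is None or e<best[0]): best=(e,m,d["score"])
    return best
def fit(cs,ms,d,x,y,bot=0,top=None,freez=False):
    "cs,ms lists; returns x,y,yaw,top,iou"
    h=d[-1];M=[cv2.resize(m.astype(np.uint8),None,fx=2,fy=2,interpolation=cv2.INTER_NEAREST)  for m in ms]
    def cost(v):
        z=v[3] if freez else 0
        e=0
        for c,m in zip(cs,M):
            s=sil(c,model(d,v[0],v[1],v[2]/30,bot+h+z,bot));e+=1-(s&m).sum()/(s|m).sum()
        return e/len(cs)
    r=None
    for a0 in (np.arange(0,180,20) if len(d)==3 else [0]):
        v0=np.array([x,y,np.radians(a0)*30]+([0] if freez else []),float)
        S=np.vstack([v0]+[v0+8*np.eye(len(v0))[i] for i in range(len(v0)) if not (len(d)==2 and i==2)]+([v0+1e-3] if len(d)==2 else []))
        q=minimize(cost,v0,method="Nelder-Mead",options=dict(initial_simplex=S,xatol=.05,fatol=1e-4,maxiter=200))
        if r is None or q.fun<r.fun:r=q
    v=r.x
    return [round(v[0],1),round(v[1],1),round(np.degrees(v[2]/30)%180,1) if len(d)==3 else 0,round(v[3],1) if freez else 0,round(1-r.fun,3)]
E
python3 - <<'E'
from fit import *
cs=[capture("scene"),capture("top")]
for t,(d,x,y) in T.items():
    g=[getmask(c,t,[x,y,d[-1]/2]) for c in cs]
    o=[]
    for c,q in zip(cs,g): o.append(fit([c],[q[1]],d,x,y) if q else None)
    if all(g): o.append(fit(cs,[q[1] for q in g],d,x,y,freez=True))
    print(t,*o)
E
```

```text
big_carton_center [np.float64(429.6), np.float64(-95.3), np.float64(140.5), 0, np.float64(0.966)] [np.float64(425.3), np.float64(-93.8), np.float64(139.6), 0, np.float64(0.966)] [np.float64(426.3), np.float64(-94.6), np.float64(139.5), np.float64(-3.8), np.float64(0.963)]
small_carton_center [np.float64(430.2), np.float64(90.3), np.float64(166.5), 0, np.float64(0.955)] [np.float64(428.2), np.float64(90.0), np.float64(165.5), 0, np.float64(0.929)] [np.float64(428.6), np.float64(90.6), np.float64(166.6), np.float64(-4.1), np.float64(0.945)]
wide_tin_center [np.float64(440.7), np.float64(-274.0), 0, 0, np.float64(0.915)] [np.float64(438.9), np.float64(-273.2), 0, 0, np.float64(0.912)] [np.float64(438.3), np.float64(-274.7), 0, np.float64(-5.2), np.float64(0.948)]
narrow_tin_center [np.float64(636.5), np.float64(275.3), 0, 0, np.float64(0.876)] [np.float64(637.0), np.float64(277.7), 0, 0, np.float64(0.939)] [np.float64(636.7), np.float64(277.2), 0, np.float64(-4.1), np.float64(0.91)]
jar_center [np.float64(424.0), np.float64(290.3), 0, 0, np.float64(0.95)] [np.float64(420.2), np.float64(
[... 288 characters left out ...]
np.float64(622.1), np.float64(96.3), np.float64(151.9), np.float64(-6.1), np.float64(0.957)]
round_riser_top [np.float64(638.4), np.float64(-96.7), 0, 0, np.float64(0.96)] [np.float64(637.2), np.float64(-94.9), 0, 0, np.float64(0.968)] [np.float64(637.5), np.float64(-96.3), 0, np.float64(-4.4), np.float64(0.971)]
bottle0_center [np.float64(531.6), np.float64(-187.1), 0, 0, np.float64(0.768)] None
bottle1_center [np.float64(541.4), np.float64(4.0), 0, 0, np.float64(0.758)] [np.float64(535.6), np.float64(5.5), 0, 0, np.float64(0.705)] [np.float64(539.5), np.float64(4.3), 0, np.float64(-23.0), np.float64(0.831)]
bottle2_center [np.float64(543.5), np.float64(195.6), 0, 0, np.float64(0.798)] None
```

>>> {"op": "arm_command", "data": {"steps": [0.27, -0.72, 0, -0.2, 100, 0.27, -0.72, 0, -0.2, 100, 0.27, -0.72, 0, -0.2, 100, 0.27, -0.72, 0, -0.2, 100, 0.27, -0.72, 0, -0.2, 100], "grip_force": 30}}

```text
time_s: 2.92
eef_pos: [279.4, 299.4, 197.4]
ee_rot: [0.0, 0.249, 0.969, 0.0]
force: [1.2, -0.3, -0.6]
grip_width: 1.005
```

>>> {"op": "arm_command", "data": {"steps": [0.27, -0.72, 0, -0.2, 100, 0.27, -0.72, 0, -0.2, 100, 0.27, -0.72, 0, -0.2, 100, 0.27, -0.72, 0, -0.2, 100, 0.27, -0.72, 0, -0.2, 100]}}

```text
time_s: 3.55
eef_pos: [346.9, 119.3, 197.5]
ee_rot: [0.0, 0.291, 0.957, 0.0]
force: [0.5, 1.0, -0.1]
grip_width: 1.0
```

>>> {"op": "arm_command", "data": {"steps": [0.27, -0.72, -0.3, -0.2, 100, 0.27, -0.72, -0.3, -0.2, 100, 0.27, -0.72, -0.3, -0.2, 100, 0.27, -0.72, -0.3, -0.3, 100, 0.27, -0.72, -0.3, -0.4, 100]}}

```text
time_s: 4.18
eef_pos: [414.5, -60.9, 122.0]
ee_rot: [0.0, 0.345, 0.939, 0.0]
force: [0.1, 0.3, 0.4]
grip_width: 0.999
```

>>> {"op": "arm_command", "data": {"steps": [0.25, -0.67, 0, 0, 100, 0, 0, -0.6, 0, 100, 0, 0, -0.6, 0, 100, 0, 0, -0.6, 0, 100, 0, 0, -0.5, 0, 100]}}

```text
time_s: 4.8
eef_pos: [426.5, -93.0, 6.3]
ee_rot: [-0.0, 0.344, 0.939, 0.0]
force: [0.3, -0.5, 0.9]
grip_width: 1.0
```

>>> {"op": "arm_command", "data": {"steps": [0, 0, 0, 0, 50, 0, 0, 0, 0, 40, 0, 0, 0, 0, 40, 0, 0, 0, 0, 40, 0, 0, 0, 0, 40]}}

```text
time_s: 5.42
eef_pos: [428.8, -94.3, 10.1]
ee_rot: [0.003, 0.344, 0.939, -0.001]
force: [-1.6, 0.0, 18.4]
grip_width: 0.404
```

Run:
```python
from h import *
s=sense();print(np.round(s["eef_pos"],1),s["grip_width"],s["force"],s["wrist_torque"])
a=capture("scene")["frame"][110:290,140:380];b=capture("top")["frame"][190:370,270:510]
cv2.imwrite("pics/g1.png",np.vstack([cv2.resize(x,None,fx=2.2,fy=1.65 if 0 else 2.2)[:300] if 0 else cv2.resize(x,(400,300)) for x in(a,b)]))
```

```text
[428.8 -94.3  10.1] 0.4037853568304363 [-1.60240145  0.02067781 18.44214705] [-0.20040481  0.39995531 -0.04156358]
```

View pics/g1.png

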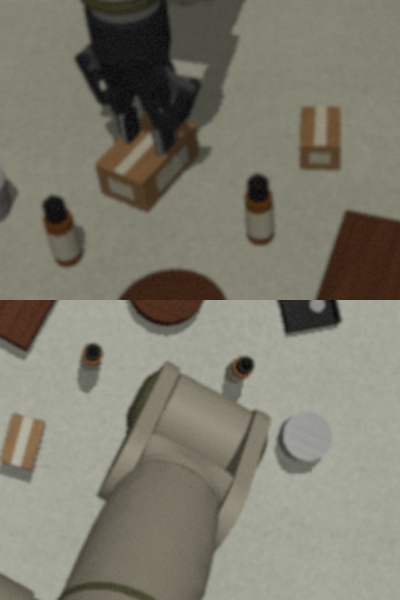

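Run:
```python
from h import *
c=capture("scene");f=c["frame"].copy()
s=sense()["eef_pos"]
for p in proj(c,[[*s],[s[0],s[1],45],[s[0],s[1],83],[s[0]+.646*40,s[1]+.763*40,45],[s[0]-.646*40,s[1]-.763*40,45]]): print(p);cv2.circle(f,tuple(np.round(p).astype(int)),1,(0,0,255),-1)
cv2.imwrite("pics/g2.png",cv2.resize(f[120:250,160:310],None,fx=5,fy=4.6,interpolation=cv2.INTER_CUBIC))
```

```text
[230.90757677 210.25073298]
[228.43865779 195.8277139 ]
[225.60755409 179.2194882 ]
[247.75594034 203.19959267]
[209.72214564 188.68374195]
```

View pics/g2.png

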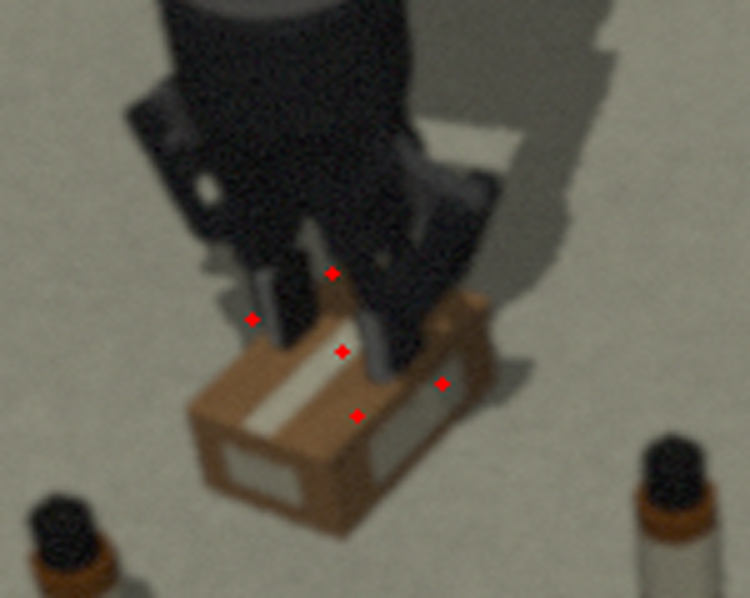

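The picture shows both fingertips resting on the carton's top, either side of the tape at crop (290,345) and (385,375), though the TCP reads z=10. So the true tips are higher than the reading. I'll lift, shut the fingers and check the tip against the projected TCP.

>>> {"op": "arm_command", "data": {"steps": [0, 0, 0.5, 0, 40, 0, 0, 0.7, 0, 0, -0.6, 0, 0.5, 0, 0, -0.6, 0, 0, 0, 0, 0, 0, 0, 0, 0]}}

```text
time_s: 6.2
eef_pos: [366.0, -93.1, 93.5]
ee_rot: [0.001, 0.345, 0.939, -0.0]
force: [0.0, 0.4, 0.1]
grip_width: -0.002
```

Run:
```python
from h import *
c=capture("scene");f=c["frame"].copy()
s=sense();print(s["grip_width"],s["eef_pos"],s["force"]);s=s["eef_pos"]
for z in(0,20,40): 
    p=proj(c,[s[0],s[1],s[2]+z])[0];print(p);cv2.circle(f,tuple(np.round(p).astype(int)),1,(0,0,255),-1)
u,v=np.round(p).astype(int);x0,y0=u-75,v-60
print(x0,y0)
cv2.imwrite("pics/g3.png",cv2.resize(f[y0:y0+130,x0:x0+150],None,fx=5,fy=4.6,interpolation=cv2.INTER_CUBIC))
```

```text
0.0013004261743035312 [366.94602635 -93.36447057  93.39729906] [0.33524537 0.71353487 1.15500292]
[222.16665169 151.96415099]
[220.63474306 142.7727972 ]
[219.06065048 133.30368569]
144 73
```

View pics/g3.png

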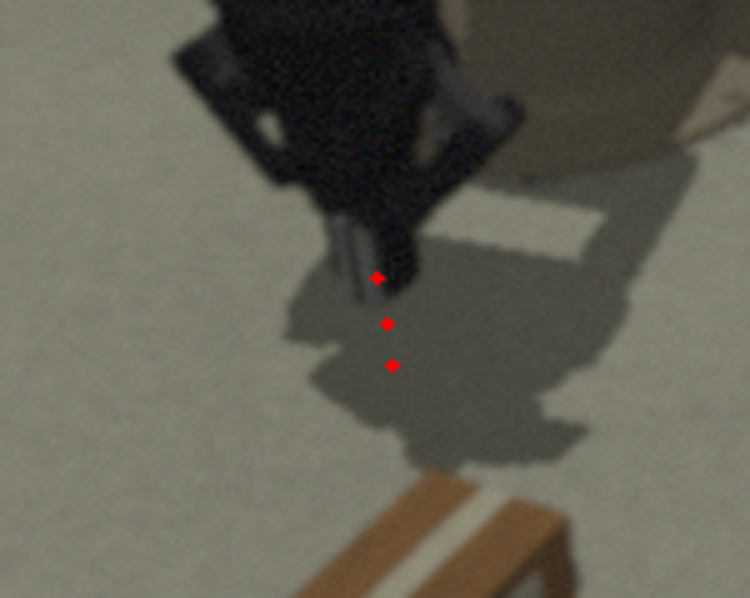

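The shut tip sits about 30 mm above the projected TCP (dots at +0, +20 and +40; tip at crop (375,298)), which agrees with the contact on the carton's top. I'll confirm by touching the counter gently at a free spot.

>>> {"op": "arm_command", "data": {"steps": [-0.8, 0, 0, 0, 0, 0, 0, -0.7, 0, 0, 0, 0, -0.7, 0, 0, 0, 0, -0.6, 0, 0, 0, 0, 0, 0, 0]}}

```text
time_s: 6.88
eef_pos: [326.4, -92.7, -8.5]
ee_rot: [-0.002, 0.344, 0.939, 0.0]
force: [0.1, -0.2, 1.2]
grip_width: 0.001
```

>>> {"op": "arm_command", "data": {"steps": [0, 0, -0.2, 0, 0, 0, 0, 0, 0, 0]}}

```text
time_s: 7.12
eef_pos: [327.0, -93.2, -17.4]
ee_rot: [0.0, 0.344, 0.939, -0.0]
force: [-0.6, -0.1, -0.1]
grip_width: -0.003
```

>>> {"op": "arm_command", "data": {"steps": [0, 0, -0.2, 0, 0, 0, 0, 0, 0, 0]}}

```text
time_s: 7.38
eef_pos: [326.4, -92.9, -28.0]
ee_rot: [-0.0, 0.344, 0.939, 0.0]
force: [0.1, 1.4, 0.5]
grip_width: 0.003
```

>>> {"op": "arm_command", "data": {"steps": [0, 0, -0.08, 0, 0, 0, 0, 0, 0, 0]}}

```text
time_s: 7.62
eef_pos: [326.5, -93.0, -31.9]
ee_rot: [-0.0, 0.344, 0.939, 0.0]
force: [1.0, -0.6, -0.1]
grip_width: -0.002
```

>>> {"op": "arm_command", "data": {"steps": [0, 0, -0.06, 0, 0, 0, 0, 0, 0, 0]}}

```text
time_s: 7.88
eef_pos: [326.8, -93.2, -34.1]
ee_rot: [0.0, 0.344, 0.939, -0.0]
force: [-4.6, 3.1, 22.5]
grip_width: 0.001
```

Contact comes at a reading of about −33.5, so the true tip height is the reading plus 33.5. With the tip on the counter (z=0), one picture gives any x or y offset.

Run:
```python
from h import *
c=capture("scene");f=c["frame"].copy()
s=sense()["eef_pos"]
p=proj(c,[s[0],s[1],0])[0];print(s,p)
u,v=np.round(p).astype(int);x0,y0=u-40,v-40
f=cv2.resize(f[y0:y0+60,x0:x0+80],None,fx=10,fy=10,interpolation=cv2.INTER_CUBIC)
f=np.clip(f*1.6,0,255).astype(np.uint8)
cv2.circle(f,tuple(np.round((p-[x0,y0]+.5)*10).astype(int)),4,(0,0,255),-1)
for a in(-100,-80,-60,-20): print(a, )
cv2.imwrite("pics/g4.png",f);print(x0,y0,back(c,[[x0+40,y0+30],[x0+40,y0+40],[x0+30,y0+40]],0))
```

```text
[326.79506422 -93.15129988 -34.0563043 ] [226.91421714 177.76776671]
-100
-80
-60
-20
187 138 [[ 297.50106575  -90.25529558    0.        ]
 [ 327.51512299  -93.05328836    0.        ]
 [ 323.21213342 -111.9244074     0.        ]]
```

View pics/g4.png

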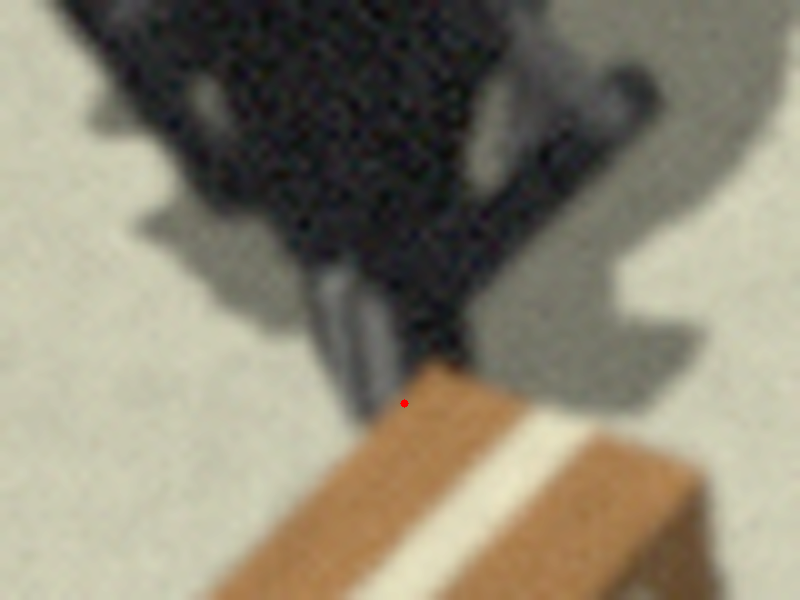

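>>> {"op": "arm_command", "data": {"steps": [0, 0, 0.2, 0, 0, 0, 0, 0.6, 0, 40, 0, 0, 0.6, 0, 100, 0, 0, 0.6, 0, 100, 0, 0, 0.6, 0, 100]}}

```text
time_s: 8.55
eef_pos: [326.5, -92.9, 96.5]
ee_rot: [0.0, 0.344, 0.939, -0.0]
force: [1.0, 0.2, -0.6]
grip_width: 0.849
```

The tip's projection agrees with the dot to within a few mm, so x and y are sound and only z is offset. I'll recheck the carton in case the press shifted it.

```bash
cat > re.py_ <<'E'
E
rm re.py_
cat > chk.py <<'E'
import sys
from fit import *
# usage: chk.py view name x y bot ...
a=sys.argv[1:]
c={}
for i in range(0,len(a),5):
    v,t,x,y,b=a[i:i+5];x,y,b=float(x),float(y),float(b)
    if v not in c:c[v]=capture(v)
    d=T[t][0];q=getmask(c[v],t,[x,y,b+d[-1]/2])
    print(v,t,None if q is None else [float(k) for k in fit([c[v]],[q[1]],d,x,y,bot=b)])
E
python3 chk.py scene big_carton_center 428 -94 0 top big_carton_center 428 -94 0
```

```text
scene big_carton_center [429.3, -95.5, 140.2, 0.0, 0.972]
top big_carton_center [427.6, -93.2, 135.1, 0.0, 0.796]
```

>>> {"op": "arm_command", "data": {"steps": [0.6, -0.01, 0, 0.05, 100, 0.7, -0.02, 0, 0, 100, 0.72, -0.01, 0, 0, 100, 0, 0, 0, 0, 100, 0, 0, -0.6, 0, 100]}}

```text
time_s: 9.38
eef_pos: [427.7, -95.1, 65.0]
ee_rot: [0.001, 0.342, 0.94, -0.0]
force: [-0.6, -0.0, -0.0]
grip_width: 0.997
```

>>> {"op": "arm_command", "data": {"steps": [0, 0, -0.5, 0, 100, 0, 0, -0.5, 0, 100, 0, 0, -0.5, 0, 100, 0, 0, -0.39, 0, 100, 0, 0, 0, 0, 100]}}

```text
time_s: 10.0
eef_pos: [425.7, -94.3, -30.5]
ee_rot: [-0.002, 0.342, 0.94, 0.0]
force: [-0.5, -0.6, 0.8]
grip_width: 0.999
```

>>> {"op": "arm_command", "data": {"steps": [0, 0, 0, 0, 80, 0, 0, 0, 0, 70, 0, 0, 0, 0, 60, 0, 0, 0, 0, 50, 0, 0, 0, 0, 50]}}

```text
time_s: 10.62
eef_pos: [427.8, -95.2, -28.4]
ee_rot: [0.0, 0.342, 0.94, -0.0]
force: [-2.3, -0.7, 7.2]
grip_width: 0.702
```

>>> {"op": "arm_command", "data": {"steps": [0, 0, 0.3, 0, 50, 0, 0, 0.5, 0, 50, 0, 0, 0.6, 0, 50, 0, 0, 0.6, 0, 50, 0, 0, 0.5, 0, 50], "grip_force": 40}}

```text
time_s: 11.25
eef_pos: [427.5, -94.9, 97.1]
ee_rot: [0.0, 0.342, 0.94, -0.0]
force: [0.6, -0.7, -2.4]
grip_width: 0.695
```

>>> {"op": "arm_command", "data": {"steps": [0.3, 0.3, 0, 0.3, 50, 0.5, 0.5, 0, 0.3, 50, 0.6, 0.6, 0, 0.3, 50, 0.6, 0.6, 0, 0.3, 50, 0.6, 0.6, 0, 0.3, 50]}}

```text
time_s: 11.88
eef_pos: [558.3, 36.2, 95.9]
ee_rot: [-0.0, 0.279, 0.96, -0.0]
force: [0.2, -1.6, -2.3]
grip_width: 0.693
```

>>> {"op": "arm_command", "data": {"steps": [0.5, 0.5, 0, 0.3, 50, 0.45, 0.4, 0, 0.3, 50, 0.34, 0.33, 0, 0.36, 50, 0, 0, 0, 0, 50, 0, 0, 0, 0, 50]}}

```text
time_s: 12.5
eef_pos: [621.5, 96.1, 95.6]
ee_rot: [-0.0, 0.24, 0.971, -0.0]
force: [-0.2, 0.1, -1.8]
grip_width: 0.697
```

>>> {"op": "arm_command", "data": {"steps": [0.01, 0, -0.6, 0, 50, 0, 0, -0.6, 0, 50, 0, 0, -0.44, 0, 50, 0, 0, -0.16, 0, 50, 0, 0, 0, 0, 50]}}

```text
time_s: 13.12
eef_pos: [622.5, 96.1, 6.1]
ee_rot: [-0.0, 0.24, 0.971, -0.0]
force: [-0.8, 0.5, -1.9]
grip_width: 0.696
```

```bash
python3 chk.py scene big_carton_center 622 96 30 scene oblong_riser_top 622 96 0 top big_carton_center 622 96 30
```

```text
scene big_carton_center [621.5, 96.0, 154.7, 0.0, 0.753]
scene oblong_riser_top [622.6, 95.7, 152.4, 0.0, 0.337]
top big_carton_center None
```

>>> {"op": "arm_command", "data": {"steps": [0, 0, -0.06, 0, 50, 0, 0, 0, 0, 50]}}

```text
time_s: 13.62
eef_pos: [622.4, 96.5, 2.6]
ee_rot: [-0.0, 0.24, 0.971, -0.0]
force: [0.4, -0.2, -2.4]
grip_width: 0.699
```

>>> {"op": "arm_command", "data": {"steps": [0, 0, -0.03, 0, 50, 0, 0, 0, 0, 50]}}

```text
time_s: 13.88
eef_pos: [622.7, 96.5, 1.7]
ee_rot: [0.0, 0.239, 0.971, 0.0]
force: [-2.0, -0.4, 1.8]
grip_width: 0.698
```

Contact at a reading of about 2, as expected. I release, rise and check.

>>> {"op": "arm_command", "data": {"steps": [0, 0, 0, 0, 75, 0, 0, 0, 0, 90, 0, 0, 0, 0, 100, 0, 0, 0.2, 0, 100, 0, 0, 0.5, 0, 100]}}

```text
time_s: 14.5
eef_pos: [622.0, 96.5, 36.3]
ee_rot: [-0.001, 0.24, 0.971, -0.0]
force: [0.2, -0.8, 1.3]
grip_width: 1.003
```

>>> {"op": "arm_command", "data": {"steps": [0, 0, 0.6, 0, 100, -0.3, 0, 0.6, 0, 100, -0.6, 0, 0, 0, 100, -0.6, 0, 0, 0, 100, -0.6, 0, 0, 0, 100]}}

```text
time_s: 15.12
eef_pos: [516.8, 96.5, 97.1]
ee_rot: [0.001, 0.24, 0.971, 0.0]
force: [0.0, 1.2, 1.1]
grip_width: 0.999
```

```bash
python3 chk.py scene big_carton_center 622 96 30 top big_carton_center 622 96 30  top small_carton_center 429 90 0 scene small_carton_center 429 90 0 scene oblong_riser_top 622 96 0
```

```text
scene big_carton_center [624.4, 96.7, 152.9, 0.0, 0.944]
top big_carton_center [651.9, 79.2, 90.9, 0.0, 0.368]
top small_carton_center None
scene small_carton_center [430.8, 89.8, 167.1, 0.0, 0.93]
scene oblong_riser_top [624.2, 95.9, 152.1, 0.0, 0.38]
```

>>> {"op": "arm_command", "data": {"steps": [-0.4, -0.03, 0, 0.8, 90, -0.6, -0.04, 0, 0.8, 90, -0.45, -0.04, 0, 0.8, 90, -0.3, -0.02, 0, 0.46, 90, 0, 0, -0.4, 0, 90]}}

```text
time_s: 16.1
eef_pos: [430.9, 89.9, 77.1]
ee_rot: [0.001, 0.117, 0.993, 0.0]
force: [-0.4, -0.0, -0.3]
grip_width: 0.901
```

>>> {"op": "arm_command", "data": {"steps": [0, 0, -0.6, 0, 90, 0, 0, -0.6, 0, 90, 0, 0, -0.6, 0, 90, 0, 0, -0.32, 0, 90, 0, 0, 0, 0, 90]}}

```text
time_s: 16.73
eef_pos: [429.9, 89.9, -30.5]
ee_rot: [-0.001, 0.117, 0.993, -0.0]
force: [-1.1, -0.5, 0.5]
grip_width: 0.899
```

>>> {"op": "arm_command", "data": {"steps": [0, 0, 0, 0, 65, 0, 0, 0, 0, 50, 0, 0, 0, 0, 40, 0, 0, 0, 0, 35, 0, 0, 0, 0, 35], "grip_force": 30}}

```text
time_s: 17.35
eef_pos: [430.8, 89.9, -28.9]
ee_rot: [0.001, 0.117, 0.993, 0.0]
force: [-1.4, -0.7, 7.2]
grip_width: 0.514
```

>>> {"op": "arm_command", "data": {"steps": [0, 0, 0.3, 0, 35, 0, 0, 0.5, 0, 35, 0, 0, 0.6, 0, 35, 0, 0, 0.6, 0, 35, 0, 0, 0.6, 0, 35]}}

```text
time_s: 17.98
eef_pos: [429.9, 90.0, 101.5]
ee_rot: [0.0, 0.117, 0.993, 0.0]
force: [0.0, -1.5, -1.1]
grip_width: 0.508
```

>>> {"op": "arm_command", "data": {"steps": [0.3, 0.02, 0, -0.36, 35, 0.5, 0.02, 0, -0.36, 35, 0.6, 0.02, 0, -0.36, 35, 0.6, 0.02, 0, -0.36, 35, 0.6, 0.02, 0, -0.36, 35]}}

```text
time_s: 18.6
eef_pos: [560.9, 95.0, 100.4]
ee_rot: [0.0, 0.195, 0.981, -0.0]
force: [0.7, 0.1, -0.8]
grip_width: 0.508
```

>>> {"op": "arm_command", "data": {"steps": [0.5, 0.02, 0, -0.36, 35, 0.46, 0.01, 0, -0.36, 35, 0.3, 0, 0, -0.34, 35, 0, 0, -0.5, 0, 35, 0, 0, -0.4, 0, 35]}}

```text
time_s: 19.23
eef_pos: [622.9, 96.5, 54.4]
ee_rot: [-0.0, 0.239, 0.971, -0.0]
force: [0.5, -0.4, -0.8]
grip_width: 0.507
```

>>> {"op": "arm_command", "data": {"steps": [0, 0, -0.1, 0, 35, 0, 0, 0, 0, 35]}}

```text
time_s: 19.48
eef_pos: [623.2, 96.5, 50.7]
ee_rot: [0.0, 0.24, 0.971, 0.0]
force: [-0.3, 0.3, -0.1]
grip_width: 0.509
```

>>> {"op": "arm_command", "data": {"steps": [0, 0, -0.06, 0, 35, 0, 0, 0, 0, 35]}}

```text
time_s: 19.73
eef_pos: [623.2, 96.5, 47.6]
ee_rot: [0.0, 0.24, 0.971, 0.0]
force: [-0.2, 0.5, -0.8]
grip_width: 0.511
```

>>> {"op": "arm_command", "data": {"steps": [0, 0, -0.03, 0, 35, 0, 0, 0, 0, 35]}}

```text
time_s: 19.98
eef_pos: [623.3, 96.5, 46.2]
ee_rot: [0.0, 0.24, 0.971, 0.0]
force: [-0.3, -0.1, 1.8]
grip_width: 0.511
```

>>> {"op": "arm_command", "data": {"steps": [0, 0, 0, 0, 58, 0, 0, 0, 0, 75, 0, 0, 0, 0, 85, 0, 0, 0.3, 0, 100, 0, 0, 0.7, 0, 100]}}

```text
time_s: 20.6
eef_pos: [622.4, 96.5, 96.0]
ee_rot: [-0.001, 0.24, 0.971, -0.0]
force: [-0.0, -0.2, 0.7]
grip_width: 1.003
```

>>> {"op": "arm_command", "data": {"steps": [-0.2, -0.4, 0.1, 0, 100, -0.36, -0.75, 0, 0, 100, -0.36, -0.75, 0, 0, 100, -0.36, -0.75, 0, 0, 100, -0.36, -0.75, 0, 0, 100]}}

```text
time_s: 21.22
eef_pos: [540.8, -74.7, 102.0]
ee_rot: [0.001, 0.239, 0.971, -0.0]
force: [0.8, -0.7, -0.4]
grip_width: 1.001
```

>>> {"op": "arm_command", "data": {"steps": [-0.36, -0.75, 0, 0, 100, -0.36, -0.75, 0, 0, 100, -0.36, -0.75, 0, 0, 100, -0.36, -0.7, 0, 0, 100, -0.36, -0.6, 0, 0, 100]}}

```text
time_s: 21.85
eef_pos: [450.7, -252.5, 102.0]
ee_rot: [0.001, 0.24, 0.971, -0.0]
force: [-0.0, 0.3, 0.8]
grip_width: 1.0
```

```bash
python3 chk.py scene small_carton_center 622 96 75 top small_carton_center 622 96 75 top big_carton_center 622 96 30  scene big_carton_center 622 96 30 scene wide_tin_center 440 -274 0 scene round_riser_top 638 -96 0 top round_riser_top 638 -96 0
python3 - <<'E'
from h import *
s=[capture(n)["frame"] for n in("scene","top")]
cv2.imwrite("pics/p1.png",np.hstack([cv2.resize(s[0][160:340,280:460],(400,400)),cv2.resize(s[1][100:280,200:380],(400,400))]))
E
```

```text
scene small_carton_center [624.4, 97.5, 152.2, 0.0, 0.955]
top small_carton_center [622.6, 98.0, 155.1, 0.0, 0.893]
top big_carton_center [622.1, 97.8, 152.3, 0.0, 0.461]
scene big_carton_center [624.6, 97.0, 152.6, 0.0, 0.526]
scene wide_tin_center [438.6, -274.6, 0.0, 0.0, 0.884]
scene round_riser_top [637.5, -96.6, 0.0, 0.0, 0.934]
top round_riser_top [637.2, -94.6, 0.0, 0.0, 0.961]
```

View pics/p1.png

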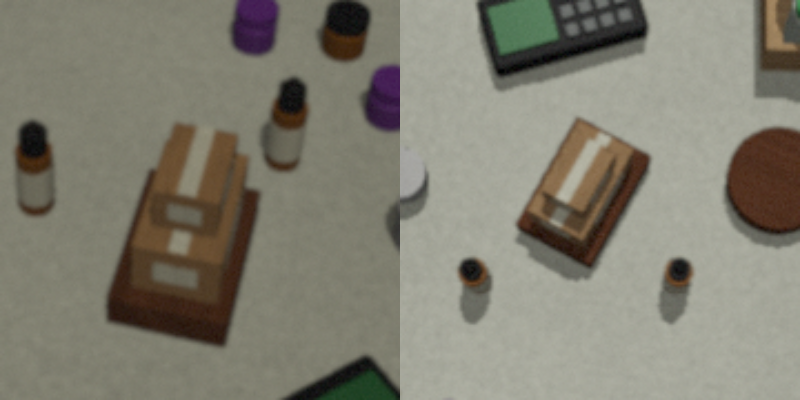

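The pictures show both cartons stacked, centred and aligned on the oblong riser, with the bottles near them standing. Next is the wide tin.

>>> {"op": "arm_command", "data": {"steps": [-0.23, -0.43, -0.2, 0, 100, 0, 0, -0.6, 0, 100, 0, 0, -0.6, 0, 100, 0, 0, -0.6, 0, 100, 0, 0, -0.58, 0, 100]}}

```text
time_s: 23.02
eef_pos: [439.7, -272.3, -29.2]
ee_rot: [0.0, 0.239, 0.971, -0.0]
force: [1.2, -0.7, -0.9]
grip_width: 1.004
```

>>> {"op": "arm_command", "data": {"steps": [0, 0, 0, 0, 85, 0, 0, 0, 0, 75, 0, 0, 0, 0, 65, 0, 0, 0, 0, 55, 0, 0, 0, 0, 55]}}

```text
time_s: 23.65
eef_pos: [440.3, -273.1, -26.9]
ee_rot: [0.001, 0.239, 0.971, -0.001]
force: [-0.5, 1.6, 7.1]
grip_width: 0.744
```

>>> {"op": "arm_command", "data": {"steps": [0, 0, 0.3, 0, 55, 0, 0, 0.5, 0, 55, 0, 0, 0.6, 0, 55, 0, 0, 0.6, 0, 55, 0, 0, 0.6, 0, 55]}}

```text
time_s: 24.28
eef_pos: [439.5, -272.4, 103.7]
ee_rot: [0.0, 0.24, 0.971, -0.0]
force: [0.2, -0.4, -2.3]
grip_width: 0.738
```

>>> {"op": "arm_command", "data": {"steps": [0.3, 0.3, 0, 0, 55, 0.5, 0.45, 0, 0, 55, 0.6, 0.5, 0, 0, 55, 0.6, 0.5, 0, 0, 55, 0.6, 0.55, 0, 0, 55]}}

```text
time_s: 24.9
eef_pos: [570.4, -156.6, 102.8]
ee_rot: [0.0, 0.24, 0.971, -0.0]
force: [0.5, -0.6, -1.5]
grip_width: 0.742
```

>>> {"op": "arm_command", "data": {"steps": [0.5, 0.5, 0, 0, 55, 0.5, 0.43, 0, 0, 55, 0.36, 0.3, 0, 0, 55, 0, 0, -0.5, 0, 55, 0, 0, -0.6, 0, 55]}}

```text
time_s: 25.52
eef_pos: [637.9, -95.7, 47.4]
ee_rot: [0.001, 0.239, 0.971, -0.0]
force: [-0.2, 0.4, -2.0]
grip_width: 0.738
```

>>> {"op": "arm_command", "data": {"steps": [0, 0, -0.6, 0, 55, 0, 0, -0.2, 0, 55, 0, 0, 0, 0, 55]}}

```text
time_s: 25.9
eef_pos: [637.7, -96.0, 7.4]
ee_rot: [0.0, 0.24, 0.971, 0.0]
force: [0.5, -0.5, -1.3]
grip_width: 0.744
```

>>> {"op": "arm_command", "data": {"steps": [0, 0, -0.07, 0, 55, 0, 0, 0, 0, 55]}}

```text
time_s: 26.15
eef_pos: [637.9, -96.1, 4.0]
ee_rot: [0.0, 0.24, 0.971, -0.0]
force: [-0.5, 0.2, -1.7]
grip_width: 0.742
```

>>> {"op": "arm_command", "data": {"steps": [0, 0, -0.03, 0, 55, 0, 0, 0, 0, 55]}}

```text
time_s: 26.4
eef_pos: [638.0, -96.2, 3.2]
ee_rot: [0.001, 0.239, 0.971, -0.0]
force: [-3.6, 1.6, 5.9]
grip_width: 0.742
```

>>> {"op": "arm_command", "data": {"steps": [0, 0, 0, 0, 85, 0, 0, 0, 0, 100, 0, 0, 0, 0, 100, 0, 0, 0.2, 0, 100, 0, 0, 0.6, 0, 100]}}

```text
time_s: 27.02
eef_pos: [636.8, -95.8, 41.5]
ee_rot: [-0.001, 0.24, 0.971, 0.0]
force: [0.8, 0.3, 0.2]
grip_width: 0.999
```

>>> {"op": "arm_command", "data": {"steps": [0, 0, 0.7, 0, 100, 0, 0.1, 0.8, 0, 100, 0, 0.7, 0.1, 0, 100, 0, 0.8, 0, 0, 100, 0, 0.8, 0, 0, 100]}}

```text
time_s: 27.65
eef_pos: [637.6, 25.1, 122.7]
ee_rot: [0.001, 0.24, 0.971, 0.0]
force: [0.1, 0.7, -0.4]
grip_width: 0.997
```

>>> {"op": "arm_command", "data": {"steps": [0, 0.8, 0, 0, 100, 0, 0.8, 0, 0, 100, 0, 0.8, 0, 0, 100, 0, 0.7, 0, 0, 100, 0, 0.6, 0, 0, 100]}}

```text
time_s: 28.28
eef_pos: [637.5, 210.4, 122.6]
ee_rot: [0.0, 0.239, 0.971, 0.0]
force: [0.3, 0.3, 0.3]
grip_width: 1.006
```

```bash
python3 chk.py scene wide_tin_center 637.5 -96 30 top wide_tin_center 637.5 -96 30 scene narrow_tin_center 637 276 0 scene jar_center 421 291 0 top jar_center 421 291 0 top big_carton_center 622 96 30; python3 -c "
from rig import *;print(sense()['eef_pos'])"
```

```text
scene wide_tin_center [638.6, -95.1, 0.0, 0.0, 0.928]
top wide_tin_center [639.1, -94.6, 0.0, 0.0, 0.928]
scene narrow_tin_center [635.1, 274.6, 0.0, 0.0, 0.895]
scene jar_center [425.8, 289.6, 0.0, 0.0, 0.667]
top jar_center None
top big_carton_center [622.2, 97.1, 151.0, 0.0, 0.46]
[637.80252476 207.92550075 122.01582978]
```

>>> {"op": "arm_command", "data": {"steps": [-0.02, 0.7, 0, 0, 90, 0, 0.65, 0, 0, 90, 0, 0, -0.6, 0, 90, 0, 0, -0.7, 0, 90, 0, 0, -0.7, 0, 90]}}

```text
time_s: 29.3
eef_pos: [636.8, 275.7, 20.9]
ee_rot: [0.0, 0.24, 0.971, 0.0]
force: [0.9, -0.5, -0.9]
grip_width: 0.902
```

>>> {"op": "arm_command", "data": {"steps": [0, 0, -0.6, 0, 90, 0, 0, -0.4, 0, 90, 0, 0, 0, 0, 90]}}

```text
time_s: 29.68
eef_pos: [636.1, 275.9, -29.3]
ee_rot: [-0.001, 0.24, 0.971, -0.001]
force: [-0.7, -0.1, -0.1]
grip_width: 0.902
```

>>> {"op": "arm_command", "data": {"steps": [0, 0, 0, 0, 75, 0, 0, 0, 0, 65, 0, 0, 0, 0, 55, 0, 0, 0, 0, 45, 0, 0, 0, 0, 45]}}

```text
time_s: 30.3
eef_pos: [637.3, 276.6, -26.7]
ee_rot: [0.001, 0.239, 0.971, 0.0]
force: [-0.9, -0.9, 5.2]
grip_width: 0.597
```

>>> {"op": "arm_command", "data": {"steps": [0, 0, 0.3, 0, 45, 0, 0, 0.5, 0, 45, 0, 0, 0.7, 0, 45, 0, 0, 0.7, 0, 45, 0, 0, 0.8, 0, 45]}}

```text
time_s: 30.92
eef_pos: [636.2, 276.5, 123.4]
ee_rot: [-0.0, 0.239, 0.971, -0.0]
force: [1.6, 0.1, -0.8]
grip_width: 0.598
```

>>> {"op": "arm_command", "data": {"steps": [0.03, -0.3, 0, 0, 45, 0, -0.5, 0, 0, 45, 0, -0.7, 0, 0, 45, 0, -0.8, 0, 0, 45, 0, -0.8, 0, 0, 45]}}

```text
time_s: 31.55
eef_pos: [637.4, 119.8, 121.0]
ee_rot: [-0.001, 0.24, 0.971, -0.0]
force: [0.4, 0.2, -1.2]
grip_width: 0.598
```

>>> {"op": "arm_command", "data": {"steps": [0, -0.8, 0, 0, 45, 0, -0.8, 0, 0, 45, 0, -0.8, 0, 0, 45, 0, -0.7, 0, 0, 45, 0, -0.6, 0, 0, 45]}}

```text
time_s: 32.17
eef_pos: [637.3, -65.3, 121.0]
ee_rot: [-0.001, 0.24, 0.971, 0.0]
force: [-0.1, 0.6, -1.1]
grip_width: 0.595
```

>>> {"op": "arm_command", "data": {"steps": [0, -0.4, 0, 0, 45, 0, -0.24, 0, 0, 45, 0, 0, -0.6, 0, 45, 0, 0, -0.6, 0, 45, 0, 0, -0.25, 0, 45]}}

```text
time_s: 32.8
eef_pos: [637.3, -94.8, 47.5]
ee_rot: [-0.001, 0.239, 0.971, 0.0]
force: [-0.2, 0.8, -0.9]
grip_width: 0.603
```

>>> {"op": "arm_command", "data": {"steps": [0, 0, 0, 0, 45]}}

```text
time_s: 32.92
eef_pos: [637.9, -95.2, 49.0]
ee_rot: [-0.0, 0.239, 0.971, 0.0]
force: [0.2, -0.2, -1.0]
grip_width: 0.599
```

>>> {"op": "arm_command", "data": {"steps": [0, 0, -0.08, 0, 45, 0, 0, 0, 0, 45]}}

```text
time_s: 33.17
eef_pos: [638.4, -95.5, 45.9]
ee_rot: [0.0, 0.239, 0.971, -0.0]
force: [0.2, -0.0, -1.0]
grip_width: 0.6
```

>>> {"op": "arm_command", "data": {"steps": [0, 0, -0.03, 0, 45, 0, 0, 0, 0, 45]}}

```text
time_s: 33.42
eef_pos: [638.1, -95.5, 43.9]
ee_rot: [0.0, 0.24, 0.971, -0.0]
force: [0.8, -0.2, -1.4]
grip_width: 0.598
```

>>> {"op": "arm_command", "data": {"steps": [0, 0, -0.03, 0, 45, 0, 0, 0, 0, 45]}}

```text
time_s: 33.67
eef_pos: [638.4, -95.6, 43.3]
ee_rot: [0.0, 0.24, 0.971, -0.0]
force: [-1.8, 0.9, 4.0]
grip_width: 0.596
```

>>> {"op": "arm_command", "data": {"steps": [0, 0, 0, 0, 70, 0, 0, 0, 0, 85, 0, 0, 0, 0, 90, 0, 0, 0.3, 0, 90, 0, 0, 0.6, 0, 90]}}

```text
time_s: 34.3
eef_pos: [637.6, -95.4, 87.8]
ee_rot: [-0.001, 0.24, 0.971, 0.0]
force: [0.2, -0.1, 0.5]
grip_width: 0.9
```

>>> {"op": "arm_command", "data": {"steps": [-0.2, 0.3, 0.6, 0, 80, -0.5, 0.7, 0, 0, 80, -0.5, 0.7, 0, 0, 70, -0.5, 0.7, 0, 0, 70, -0.5, 0.7, 0, 0, 70]}}

```text
time_s: 34.92
eef_pos: [527.5, 60.5, 118.5]
ee_rot: [0.001, 0.24, 0.971, 0.0]
force: [-0.1, 0.3, -0.0]
grip_width: 0.7
```

>>> {"op": "arm_command", "data": {"steps": [-0.5, 0.7, 0, 0.8, 70, -0.5, 0.7, 0, 0.8, 70, -0.5, 0.7, 0, 0.8, 70, -0.4, 0.5, 0, 0.8, 70, -0.1, 0.2, 0, 0.8, 70]}}

```text
time_s: 35.55
eef_pos: [427.3, 200.8, 118.5]
ee_rot: [0.001, 0.065, 0.998, 0.0]
force: [0.7, 0.6, -0.5]
grip_width: 0.701
```

```bash
python3 chk.py scene narrow_tin_center 638 -96 70 top narrow_tin_center 638 -96 70 scene wide_tin_center 638 -96 30  top jar_center 421 291 0 scene jar_center 421 291 0
python3 - <<'E'
from h import *
print(sense()["eef_pos"])
s=[capture(n)["frame"] for n in("scene","top")]
cv2.imwrite("pics/p2.png",np.hstack([cv2.resize(s[0][130:330,180:500],(480,300)),cv2.resize(s[1][130:310,290:482],(320,300))]))
E
```

```text
scene narrow_tin_center [636.4, -94.0, 0.0, 0.0, 0.875]
top narrow_tin_center [638.7, -94.7, 0.0, 0.0, 0.944]
scene wide_tin_center [638.4, -95.8, 0.0, 0.0, 0.487]
top jar_center None
scene jar_center [423.8, 290.0, 0.0, 0.0, 0.959]
[428.49938729 198.97840392 117.48175767]
```

View pics/p2.png

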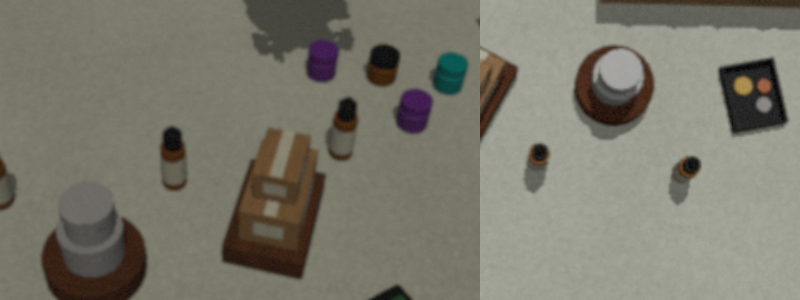

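The pictures show both tins stacked and centred on the round riser, and all the bottles standing. The amber jar is at crop (383,65), between a purple and a turquoise look-alike. I go for the jar with a narrowed opening, jaws turned away from its neighbours.

>>> {"op": "arm_command", "data": {"steps": [-0.02, 0.4, 0, 1, 65, -0.03, 0.6, 0, 1, 65, -0.03, 0.5, 0, 1, 65, -0.02, 0.32, 0, 1, 65, 0, 0, 0, 1, 65]}}

```text
time_s: 36.62
eef_pos: [423.1, 291.1, 117.1]
ee_rot: [-0.0, -0.152, 0.988, 0.0]
force: [-0.9, 0.0, -1.1]
grip_width: 0.647
```

>>> {"op": "arm_command", "data": {"steps": [0, 0, -0.6, 0, 65, 0, 0, -0.7, 0, 65, 0, 0, -0.7, 0, 65, 0, 0, 0, 0, 65]}}

```text
time_s: 37.12
eef_pos: [421.9, 289.7, 15.6]
ee_rot: [-0.002, -0.15, 0.989, -0.001]
force: [0.4, 0.7, 0.5]
grip_width: 0.652
```

Run:
```python
from h import *
c=capture("scene");print(sense()["eef_pos"])
cv2.imwrite("pics/j1.png",cv2.resize(c["frame"][110:230,360:520],(800,600),interpolation=cv2.INTER_CUBIC))
```

```text
[423.07259094 290.24064813  17.32315901]
```

View pics/j1.png

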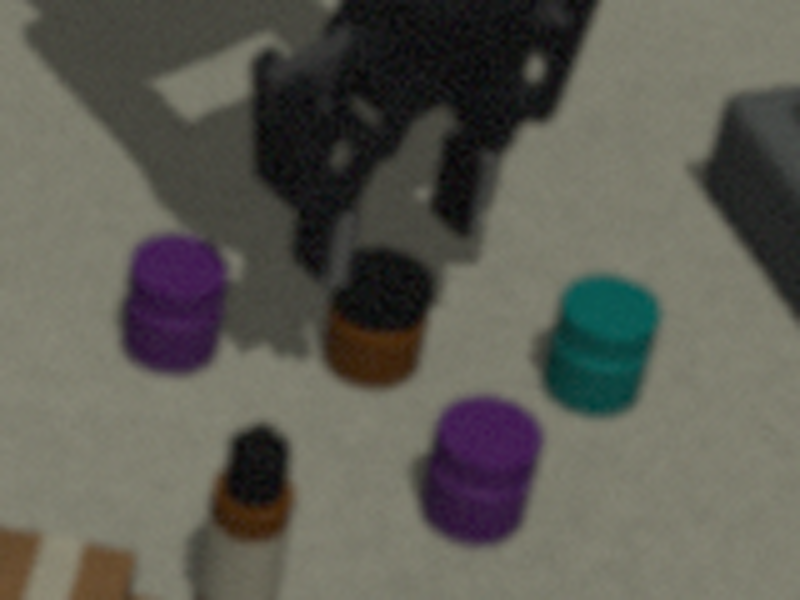

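The jar (375,320) sits between the fingers at (325,250) and (465,200), clear of the look-alikes. I lower and grip.

>>> {"op": "arm_command", "data": {"steps": [0, 0, -0.4, 0, 65, 0, 0, -0.4, 0, 65, 0, 0, -0.1, 0, 65, 0, 0, 0, 0, 65, 0, 0, 0, 0, 55]}}

```text
time_s: 37.8
eef_pos: [423.8, 290.7, -26.6]
ee_rot: [0.001, -0.15, 0.989, 0.0]
force: [-0.6, -0.1, 0.4]
grip_width: 0.552
```

>>> {"op": "arm_command", "data": {"steps": [0, 0, 0, 0, 45, 0, 0, 0, 0, 38, 0, 0, 0, 0, 30, 0, 0, 0, 0, 30, 0, 0, 0, 0, 30]}}

```text
time_s: 38.42
eef_pos: [423.5, 290.7, -26.9]
ee_rot: [0.001, -0.15, 0.989, 0.0]
force: [-2.0, -0.9, 5.9]
grip_width: 0.436
```

>>> {"op": "arm_command", "data": {"steps": [0, 0, 0.3, 0, 30, 0, 0, 0.5, 0, 30, 0, 0, 0.7, 0, 30, 0, 0, 0.7, 0, 30, 0, 0, 0.8, 0, 30]}}

```text
time_s: 39.05
eef_pos: [422.7, 290.3, 124.2]
ee_rot: [0.0, -0.15, 0.989, -0.0]
force: [1.0, 0.3, -0.6]
grip_width: 0.438
```

>>> {"op": "arm_command", "data": {"steps": [0.2, -0.36, 0, 0, 30, 0.3, -0.54, 0, 0, 30, 0.4, -0.72, 0, 0, 30, 0.4, -0.72, 0, 0, 30, 0.4, -0.72, 0, 0, 30]}}

```text
time_s: 39.67
eef_pos: [508.6, 136.3, 123.3]
ee_rot: [0.0, -0.15, 0.989, -0.0]
force: [0.7, 0.5, 0.1]
grip_width: 0.443
```

>>> {"op": "arm_command", "data": {"steps": [0.4, -0.72, 0, 0, 30, 0.4, -0.72, 0, 0, 30, 0.4, -0.72, 0, 0, 30, 0.4, -0.72, 0, 0, 30, 0.4, -0.72, 0, 0, 30]}}

```text
time_s: 40.3
eef_pos: [608.5, -43.8, 123.3]
ee_rot: [0.0, -0.15, 0.989, -0.0]
force: [0.3, 0.4, -0.5]
grip_width: 0.438
```

>>> {"op": "arm_command", "data": {"steps": [0.35, -0.6, 0, 0, 30, 0.26, -0.45, 0, 0, 30, 0, 0, 0, 0, 30, 0, 0, -0.4, 0, 30, 0, 0, 0, 0, 30]}}

```text
time_s: 40.92
eef_pos: [637.5, -93.9, 101.6]
ee_rot: [-0.001, -0.151, 0.989, 0.001]
force: [0.4, -0.1, -1.2]
grip_width: 0.437
```

>>> {"op": "arm_command", "data": {"steps": [0, 0, -0.2, 0, 30, 0, 0, -0.18, 0, 30, 0, 0, 0, 0, 30, 0, 0, 0, 0, 30]}}

```text
time_s: 41.42
eef_pos: [638.7, -95.1, 83.6]
ee_rot: [0.0, -0.15, 0.989, -0.0]
force: [0.3, -0.0, -0.9]
grip_width: 0.433
```

>>> {"op": "arm_command", "data": {"steps": [0, 0, -0.04, 0, 30, 0, 0, 0, 0, 30]}}

```text
time_s: 41.68
eef_pos: [638.6, -95.0, 81.3]
ee_rot: [-0.0, -0.15, 0.989, 0.0]
force: [0.1, -0.2, -0.6]
grip_width: 0.437
```

>>> {"op": "arm_command", "data": {"steps": [0, 0, -0.03, 0, 30, 0, 0, 0, 0, 30]}}

```text
time_s: 41.92
eef_pos: [638.5, -95.0, 79.7]
ee_rot: [-0.0, -0.15, 0.989, 0.0]
force: [-0.4, 0.3, -0.9]
grip_width: 0.44
```

>>> {"op": "arm_command", "data": {"steps": [0, 0, -0.02, 0, 30, 0, 0, 0, 0, 30]}}

```text
time_s: 42.18
eef_pos: [638.7, -95.1, 79.2]
ee_rot: [0.0, -0.15, 0.989, -0.0]
force: [-0.6, 0.1, 1.8]
grip_width: 0.434
```

Contact at a reading of 79, as computed. I release, withdraw and check.

>>> {"op": "arm_command", "data": {"steps": [0, 0, 0, 0, 50, 0, 0, 0, 0, 60, 0, 0, 0, 0, 70, 0, 0, 0.2, 0, 75, 0, 0, 0.4, 0, 75]}}

```text
time_s: 42.8
eef_pos: [638.3, -94.9, 109.1]
ee_rot: [-0.0, -0.15, 0.989, 0.0]
force: [-0.1, -0.7, 0.1]
grip_width: 0.747
```

>>> {"op": "arm_command", "data": {"steps": [0, 0, 0.6, 0, 75, -0.6, 0, 0.3, 0, 75, -0.7, 0.1, 0, 0, 75, -0.7, 0.2, 0, 0, 75, -0.7, 0.2, 0, 0, 75]}}

```text
time_s: 43.42
eef_pos: [502.6, -69.8, 154.6]
ee_rot: [0.001, -0.15, 0.989, -0.0]
force: [1.3, -1.0, -0.0]
grip_width: 0.748
```

>>> {"op": "arm_command", "data": {"steps": [-0.7, 0.2, 0, 0, 75, -0.7, 0.2, 0, 0, 75, -0.6, 0.2, 0, 0, 75, -0.4, 0.2, 0, 0, 75, 0, 0, 0, 0, 75]}}

```text
time_s: 44.05
eef_pos: [383.3, -29.8, 154.6]
ee_rot: [0.001, -0.15, 0.989, -0.0]
force: [-0.2, 0.5, 1.1]
grip_width: 0.749
```

```bash
python3 chk.py scene jar_center 638 -95 106 top jar_center 638 -95 106 scene narrow_tin_center 638 -95 70 scene small_carton_center 622 96 75 top small_carton_center 622 96 75
python3 - <<'E'
from h import *
s=sense();print(s["eef_pos"],s["force"])
s=[capture(n)["frame"] for n in("scene","top")]
cv2.imwrite("pics/p3.png",np.hstack([cv2.resize(s[0][110:350,100:500],(500,300)),cv2.resize(s[1][120:300,210:450],(300,300*180//240)).repeat(1,0) if 0 else cv2.resize(s[1][100:300,230:430],(300,300))]))
E
```

```text
scene jar_center [638.0, -95.5, 0.0, 0.0, 0.911]
top jar_center [636.4, -93.5, 0.0, 0.0, 0.931]
scene narrow_tin_center [637.0, -95.4, 0.0, 0.0, 0.497]
scene small_carton_center [623.8, 97.6, 153.4, 0.0, 0.915]
top small_carton_center [622.2, 98.0, 152.1, 0.0, 0.953]
[383.94463374 -30.23149274 153.69898962] [0.80918426 0.37174931 0.48786829]
```

View pics/p3.png

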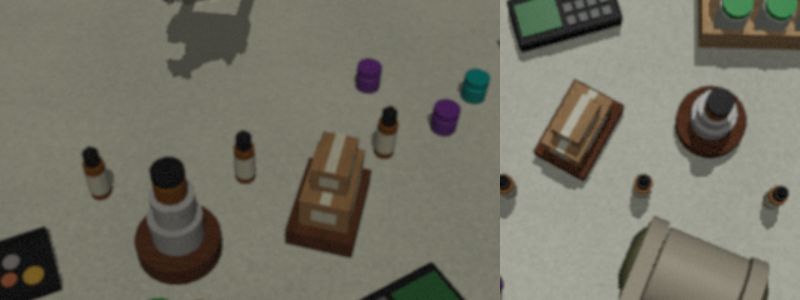

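Both stacks stand complete and centred: tins and jar at crop (168,210), cartons at (328,190). All three bottles are upright, the look-alikes are untouched and the robot is clear.

```bash
python3 -c "
from rig import *;print(finish_job())"
```

```text
the job is handed in; nothing more can be done
None
```

Both displays are built and the job is handed in, at about 44 s of the 128 s allowed. No verdict was reported.

- **Oblong riser:** the larger carton carries the smaller one. In the last fits from both cameras, the smaller carton is within about 2 mm of the riser's centre and 1° of its long direction. The larger carton agreed with the riser just as closely when placed; I did not fit it again at the end.
- **Round riser:** the wide tin, narrow tin and amber jar are stacked upright. Each measured within about 2 mm of the riser's centre.
- **Everything else:** in the last pictures all three dropper bottles stand and the purple and turquoise look-alikes are untouched. The arm is clear of everything.

**What disagreed:**
- The reported tool height reads about 33.5 mm lower than the true fingertip height. On the first grasp, the fingers therefore closed on top of the larger carton, with a force of about 18 N. The carton did not move. I found the offset by touching the counter gently, at about 22 N, and corrected for it from then on.
- The two cameras differ by about 2 mm. Fits of partly hidden things matched poorly, so I relied on the clear views and on the contact heights, which came out as expected.

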